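# Gauge two bottle sleeves, then hold the index plunger out

### The arm

A 7-joint arm with a two-finger parallel gripper is mounted at the origin on the work surface. World frame = base frame: x ahead of the robot, y to its left, z up, the work surface at z = 0. Lengths are in m, angles in degrees, forces in N, time in s.
With the tool pointing down it reaches from about 0.35 to 0.9 m from the base axis. Payload 19.9 kg.
Tool frame: the origin (TCP) lies midway between the tips of the shut fingers; the grasp point (between the pads) lies 19 mm behind it; z points along the fingers, y is the direction in which the jaws open and shut (so a half turn about z gives the same grasp; the last joint's range is limited). The gripper opens to 94 mm and grips with 3 to 60 N. Pads are 16 mm wide; open, the fingers measure 119 mm over their backs; the gripper's body (75 mm by 177 mm) begins 78 mm behind the grasp point.
Start: joints at [71.133, 23.915, -0.59, 92.452, 0.269, 63.638, -3.037], TCP at [0.177, -0.599, 0.205] pointing down, gripper open.
Joint ranges: [-161.28, 161.28], [-22.2, 115.67], [-73.04, 71.86], [3.21, 147.25], [-68.34, 248.33], [10.77, 114.83], [-161.83, 161.83]. Speed limits (degrees/s): [108.29, 108.29, 136.94, 136.94, 172.46, 172.46, 172.46].

### API

Orientations are given as [roll, pitch, yaw] about the fixed x, y, z axes, in that order (R = Rz(yaw) Ry(pitch) Rx(roll)).
In Python, from bench import readout, capture, calibration, finish_job gives the robot as it stands.
- The arm moves only by the tool play_rows, never from a script. Its argument "targets" is a list of rows, each a list of 6 numbers: the shift along the world's x, y, z normalised to -1 to 1, where 1 is 250 mm, then the turn, a rotation vector about the world's x, y, z normalised to -1 to 1, where 1 is 1.5 rad. In form: [[tx, ty, tz, wx, wy, wz], ...]. A call has exactly 10 rows; each row is the pose to reach, as a shift and turn from the pose commanded when the call began; what a row does not reach only later rows make up. A row lasts 1/8 s, in which the tool goes at most 62.5 mm and 10.7 degrees, less where a joint would pass 70% of its speed; a pose out of reach is approached as far as the arm can. A call with a number of a shift or a turn outside -1 to 1 is refused whole. A call with a gripper value outside its range is refused whole. "gripper" is the opening, from 0 (shut) to 1 (fully open), set as the call begins (left out, the last holds). The fingers move at their own pace and stop on an object; the grip force is fixed at half the most. Time passes only in rows, so rows that repeat a pose let the fingers close, or fill a call up. It gives the time, the measured TCP pose, the force and the opening at its end, in the units of the state.
- readout.get_state(): the state, without advancing time (a new reading comes with each control period).
- capture(name): name is "side" or "top"; returns (picture, depth): 400x640x3 uint8, red, green, blue; 400x640 float32, m along the optical axis (not along the pixel's ray), 0 where there is no reading.
- calibration(name): a dict with "mtx" (3x3 intrinsics, pixels), "distortion" ([k1, k2, p1, p2, k3] as OpenCV has them; the pictures are not rectified), "extrinsics" (4x4, takes a point from camera to world coordinates). Camera axes: x right, y down, z forward; pixel columns grow to the right and rows downward; lengths in m; the calibration is good to about 2 mm. A picture is of the moment at which its call begins. calibration takes no time and is no camera call.
- finish_job(): hands the job in, once; it reports no verdict.
The state is a dict: "time_s": time; "qpos": joint angles; "joint_vel": joint speeds; "joint_efforts": joint torques, N m; "ee_pos": TCP position; "ee_rot": TCP orientation; "contact_force": force on the tool from outside, world axes, zero at the start; "wrist_torque": the same for the moment, N m; "gripper_width": finger opening in m.
Only numpy, scipy, OpenCV 4.12 (cv2) and the standard library are available. Lean on these libraries where they do the work, as an engineer would, in place of code of your own. Each camera call takes 0.05 s, during which the arm holds its last target.

### The job

Sort the two light blue sleeves by whether they fit the steel gauge pin on the indexing fixture: slide the one with the wide bore down over the pin until it sits fully home on the disc and let go, and put the one whose bore is too narrow into the red tray; do not knock the other things about. Only when both are sorted, take the yellow knob of the sprung index plunger, pull it straight up as far as it goes so that its pin is clear of the hole in the disc, and keep hold of it: the job finishes with the robot still holding the plunger fully up.

Things in the scene. Friction and masses are not known exactly. Their poses are not given: they have to be found in the camera images.
- jig: Indexing fixture, fixed to the bench: grey base 130 mm (its x) by 250 mm (its y, from -110 to +140) and 14 mm high; on it an aluminium disc 170 mm in diameter, centred on the origin, top face 30 mm above the bench. Origin on the bench under the disc's centre. Along its +y side stands a grey bracket (post and arm, 30 mm wide, top 62 mm above the bench, from y = 65 to 121 mm) that carries the plunger at y = +70 mm; the gauge pin is at y = -40 mm.
- pin_base (a point): Foot of the steel gauge pin, on its axis at the disc's top face (30 mm above the bench). The pin stands upright, 20 mm in diameter and 50 mm tall (top 80 mm above the bench), its last 4 mm chamfered to 15 mm; z up.
- knob (a point): Centre of the plunger's yellow knob, an upright cylinder 28 mm in diameter and 30 mm tall, centre 90 mm above the bench when seated (bottom 75 mm, top 105 mm), moving up with the plunger. Below the knob only a 12 mm stem shows, down to the steel housing (28 mm in diameter, top 64 mm above the bench).
- plunger (a joint): Lift of the sprung index plunger in m: 0 seated in the disc's hole, 0.014 its tip just leaves the hole, 0.020 the stop, fully up. It moves straight up; the spring pulls it down with about 5 N when seated and 9 N fully up, and it snaps back when let go.
- sleeve_wide_mid (a point): Centre (half-way up) of the light blue sleeve that fits: a tube 42 mm in outer diameter, 46 mm tall, bore 23 mm, about 60 g, standing upright and open at both ends; its z is the bore's axis. Home on the pin its centre is 23 mm above the disc's top face.
- sleeve_narrow_mid (a point): Centre (half-way up) of the light blue sleeve that does not fit: the same outside (42 mm diameter, 46 mm tall, about 60 g), bore only 14 mm, standing upright.
- sleeve_wide: The fitting sleeve itself; origin at the centre of its underside.
- sleeve_narrow: The too narrow sleeve itself; origin at the centre of its underside.
- tray: Red open reject tray, fixed, 140 by 140 mm outside, 35 mm high, walls and floor 4 mm thick; origin on the bench under its centre.
- bottle_a: Bystander to leave alone: white sample bottle with yellow label, 56 mm dia, 130 mm tall; origin on the bench under it.
- bottle_b: Bystander to leave alone: second white sample bottle with yellow label, 56 mm dia, 130 mm tall; origin on the bench under it.
- amber: Bystander to leave alone: amber glass bottle, 60 mm dia, 120 mm tall; origin on the bench under it.
- beaker: Bystander to leave alone: glass beaker, 66 mm dia, 85 mm tall; origin on the bench under it.
- jar: Bystander to leave alone: white jar with blue cap, 60 mm dia, 60 mm tall; origin on the bench under it.
- screwdriver: Bystander to leave alone: screwdriver lying on the bench, 170 mm long, along its x; origin under its middle.
There are look-alikes about, which are no part of the job. Leave any green or pink look-alike of the sleeve_narrow alone. What is shaped like the sleeve_wide but brown is not meant.

How it is judged:
By the outcome, as a careful person would: the job done as asked, in the order asked, and still so for the second after the job is handed in, while the arm keeps its last pose, push and grip.
It also fails if it takes over 67 s, if anything falls off the work surface, if the arm or the gripper's body presses on something with over 40 N, if the wrist force passes 120 N, or if a joint passes its speed limit or range.

## Working session

There is one attempt and no reset: what is moved stays moved. The work goes in short steps, Python scripts to look and compute and a tool call to move; the robot and the scene stay as the last step left them, time stands still between calls to the robot, and variables do not carry over. Pictures are saved under pics/ and viewed, and the job is handed in when it is done.

Besides the shell and the picture viewer there is one more tool, called after ">>>" by a JSON object that holds its "name" and its "arguments", one argument or row to a line. play_rows: Moves the arm, as the interface text tells. Scaled input: -1 to 1 covers 250 mm each way for a shift and 1.5 rad each way for a turn. Its arguments: {"type":"object","properties":{"targets":{"type":"array","items":{"type":"array","items":{"type":"number","minimum":-1,"maximum":1}}},"gripper":{"type":"number"}},"required":["targets"]}

```bash
ls; mkdir -p pics; python3 - <<'E'
from bench import readout, capture, calibration
import cv2, numpy as np
for n in ["side","top"]:
    p,d=capture(n); c=calibration(n); cv2.imwrite(f"pics/{n}0.png",p[:,:,::-1]); np.savez(f"{n}0.npz",p=p,d=d)
    print(n,c)
s=readout.get_state(); print(s)
E
```

```text
pics
side {'mtx': array([[498.28407319,   0.        , 318.70628472],
       [  0.        , 498.28407319, 202.79785441],
       [  0.        ,   0.        ,   1.        ]]), 'distortion': array([-0.05312806,  0.        ,  0.        ,  0.        ,  0.        ]), 'extrinsics': array([[-0.98788307, -0.07369696,  0.13658625,  0.41026916],
       [-0.15510996,  0.49880193, -0.8527236 ,  1.14721894],
       [-0.00528634, -0.86357709, -0.50418912,  0.78326558],
       [ 0.        ,  0.        ,  0.        ,  1.        ]])}
top {'mtx': array([[412.78087011,   0.        , 323.61439649],
       [  0.        , 412.78087011, 199.0336869 ],
       [  0.        ,   0.        ,   1.        ]]), 'distortion': array([0.02855446, 0.        , 0.        , 0.        , 0.        ]), 'extrinsics': array([[ 0.00773424, -0.99487595,  0.10080684,  0.509261  ],
       [-0.9999528 , -0.00828758, -0.00507149, -0.02776822],
       [ 0.00588094, -0.10076286, -0.99489309,  1.02750618],
       [ 0.        ,  0.        ,  0.        ,  1.        ]])}
{'time_s': 0.1, 'qpos': array([71.13271667, 23.94542577, -0.59110906, 92.48055589,  0.26953689,
       63.63984074, -3.03664187]), 'joint_vel': array([-0.04605297, -0.08065452, -0.03971655,  0.03123747, -0.04521583,
       -0.05657773,  0.00457385]), 'joint_efforts': array([ 7.74482396e-04, -8.52573824e+01,  6.40189368e-01, -4.26692784e+01,
       -4.87911247e-02,  1.63338409e-02,  7.50907543e-05]), 'ee_pos': array([ 0.17729956, -0.59897067,  0.20489015]), 'ee_rot': array([-1.79935726e+02,  4.87972273e-03,  1.64908302e+01]), 'contact_force': array([ 0.4701983 , -0.14819366, -0.40588707]), 'wrist_torque': array([ 0.01315458,  0.00649867, -0.00608093]), 'gripper_width': 0.09418961824831082}
```

View pics/side0.png

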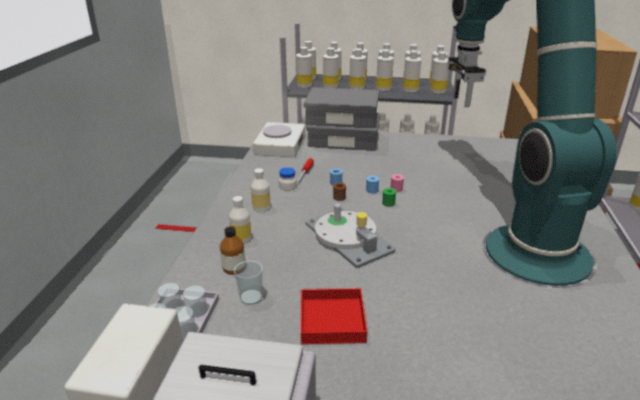

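View pics/top0.png

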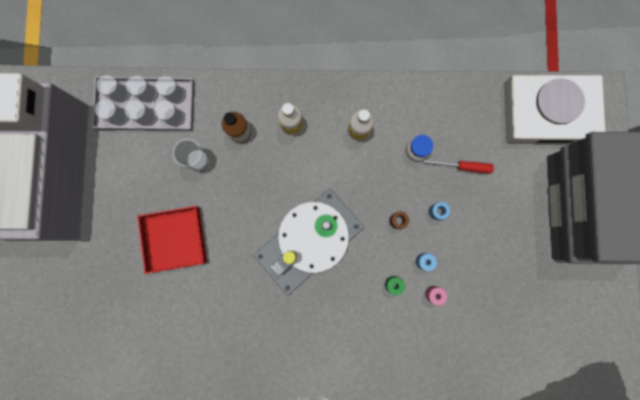

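The top view shows two light blue sleeves, at (440,211) and (428,262). The look-alikes are brown (400,220), green (395,286) and pink (437,296). The pin is at about (326,226), the knob at (289,258) and the tray at (172,240). I'll enlarge these and measure.

```bash
cat > h.py <<'E'
import cv2, numpy as np
from bench import readout, capture, calibration
def ray(n,u,v,z):
    c=calibration(n); q=cv2.undistortPoints(np.array([[[u,v]]],float),c['mtx'],c['distortion'])[0,0]
    E=c['extrinsics']; d=E[:3,:3]@np.array([q[0],q[1],1]); o=E[:3,3]
    return o+d*(z-o[2])/d[2]
def proj(n,P):
    c=calibration(n); E=np.linalg.inv(c['extrinsics'])
    return cv2.projectPoints(np.array(P,float).reshape(-1,3),cv2.Rodrigues(E[:3,:3])[0],E[:3,3],c['mtx'],c['distortion'])[0][:,0]
def mask(p,lo,hi):
    return cv2.inRange(cv2.cvtColor(p,cv2.COLOR_RGB2HSV),np.array(lo),np.array(hi))
def blobs(m,a=20):
    n,l,s,c=cv2.connectedComponentsWithStats(m); return [(s[i].tolist(),c[i].round(1).tolist()) for i in range(1,n) if s[i,4]>a]
E
python3 - <<'E'
from h import *
p=np.load('top0.npz')['p']; q=np.load('side0.npz')['p']
for n,im in (('top',p),('side',q)):
    for nm,lo,hi in (('blue',(95,80,90),(112,255,255)),('yel',(22,120,120),(34,255,255)),('red',(0,180,80),(6,255,255))):
        print(n,nm,blobs(mask(im,lo,hi)))
def crop(im,x,y,w,h,s): return cv2.resize(im[y:y+h,x:x+w],None,fx=s,fy=s,interpolation=cv2.INTER_CUBIC)
a=crop(p,410,195,50,80,7); b=crop(p,250,185,120,112,5)
cv2.imwrite('pics/c1.png',a[:,:,::-1]); cv2.imwrite('pics/c2.png',b[:,:,::-1])
cv2.imwrite('pics/c3.png',crop(q,300,160,120,110,5)[:,:,::-1])
E
```

```text
top blue [([411, 134, 22, 22, 372], [421.8, 145.2]), ([432, 202, 18, 18, 206], [440.3, 210.4]), ([418, 254, 19, 17, 253], [426.8, 261.8])]
top yel [([284, 252, 12, 11, 106], [289.2, 257.2])]
top red [([546, 0, 11, 70, 568], [551.4, 34.4]), ([459, 162, 34, 10, 236], [475.6, 166.8]), ([139, 208, 65, 64, 3056], [173.2, 239.0])]
side blue [([279, 167, 16, 11, 140], [286.7, 171.8]), ([330, 169, 12, 15, 141], [335.6, 175.5]), ([367, 176, 12, 17, 178], [372.1, 183.9])]
side yel [([312, 68, 4, 8, 24], [313.3, 71.5]), ([297, 75, 14, 9, 110], [303.5, 79.0]), ([324, 76, 13, 9, 105], [329.8, 80.1]), ([350, 77, 14, 9, 112], [356.6, 81.2]), ([377, 77, 14, 10, 119], [383.4, 82.1]), ([404, 79, 14, 10, 114], [410.9, 83.5]), ([432, 81, 15, 9, 118], [438.8, 84.9]), ([253, 195, 16, 11, 107], [259.9, 198.9]), ([358, 213, 9, 13, 90], [361.5, 218.4]), ([234, 224, 16, 15, 152], [242.2, 231.0])]
side red [([304, 159, 9, 12, 56], [308.4, 164.1]), ([157, 225, 38, 6, 98], [175.3, 227.8]), ([301, 289, 66, 55, 3106], [332.4, 316.0])]
```

View pics/c1.png

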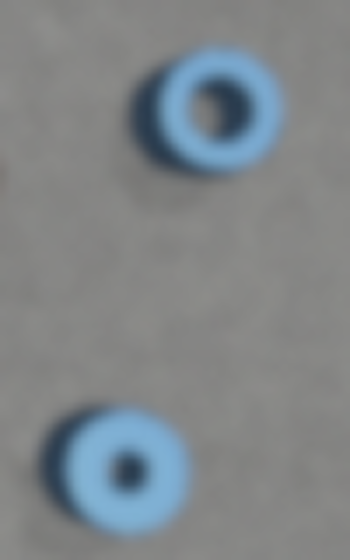

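View pics/c2.png

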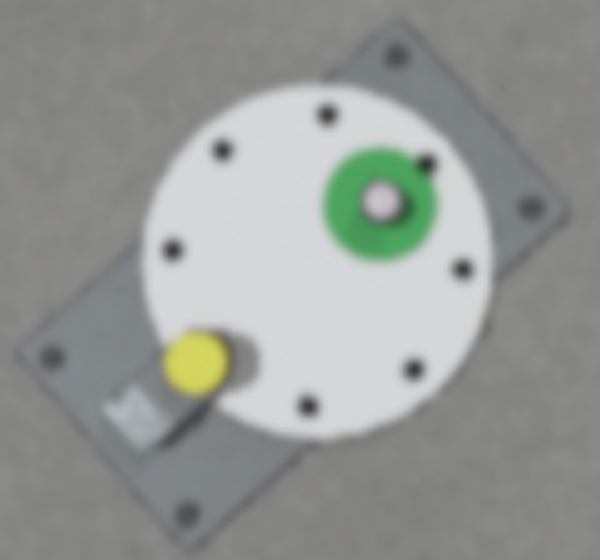

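View pics/c3.png

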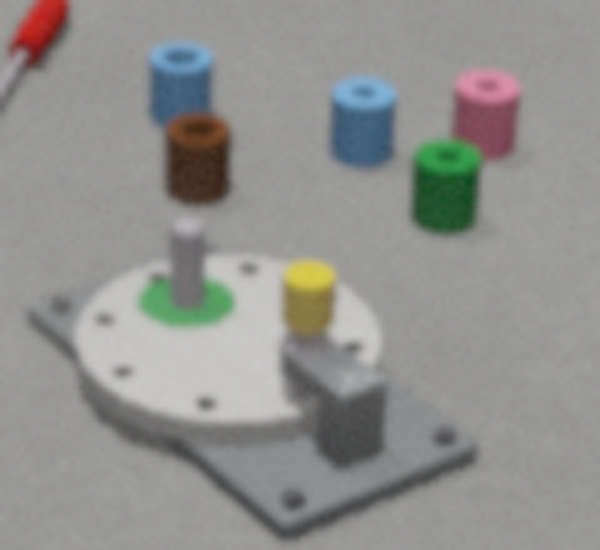

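The sleeve at (440,211) has the wide bore and the one at (428,262) has the narrow one, so those are the wide and narrow sleeves. Next: metric positions.

```bash
python3 - <<'E'
from h import *
p=np.load('top0.npz')['p'].copy(); q=np.load('side0.npz')['p']
S=8
def cent(im,lo,hi,box):
    x,y,w,h=box; c=cv2.resize(im[y:y+h,x:x+w],None,fx=S,fy=S,interpolation=cv2.INTER_CUBIC)
    m=mask(c,lo,hi); cs=max(cv2.findContours(m,cv2.RETR_EXTERNAL,cv2.CHAIN_APPROX_NONE)[0],key=cv2.contourArea)
    (a,b),ax,_=cv2.fitEllipse(cs); return (a+.5)/S-.5+x,(b+.5)/S-.5+y,np.array(ax)/S
for nm,box in (('wide',(428,198,28,28)),('narrow',(414,249,28,28))):
    u,v,ax=cent(p,(95,60,150),(115,255,255),box); print(nm,u,v,ax,ray('top',u,v,.046), ax/412.8*ray('top',u,v,.046)[2])
u,v,ax=cent(p,(22,80,150),(36,255,255),(278,246,24,24)); print('knob',u,v,ax,ray('top',u,v,.105))
u,v,ax=cent(p,(0,0,190),(180,50,255),(270,195,90,85)); print('disc',u,v,ax,ray('top',u,v,.03))
u,v,ax=cent(p,(45,100,60),(80,255,255),(310,210,32,32)); print('greenpatch',u,v,ax,ray('top',u,v,.03))
u,v=(382+.5)/5-.5+250,(200+.5)/5-.5+185; print('pintop',u,v,ray('top',u,v,.08))
u,v=(187+.5)/5-.5+300,(224+.5)/5-.5+160; print('pintop side',u,v,ray('side',u,v,.08))
u,v=(309+.5)/5-.5+300,(276+.5)/5-.5+160; print('knob side',u,v,ray('side',u,v,.105))
u,v=(181+.5)/5-.5+300,(58+.5)/5-.5+160; print('wide side',u,v,ray('side',u,v,.046))
u,v=(364+.5)/5-.5+300,(92+.5)/5-.5+160; print('narrow side',u,v,ray('side',u,v,.046))
m=mask(p,(0,150,60),(8,255,255)); m[:,:130]=0; m[:,215:]=0
c=max(cv2.findContours(m,0,2)[0],key=cv2.contourArea); r=cv2.minAreaRect(c); print('tray',r,ray('top',*r[0],.035))
for uv in((395,286),(437,296),(400,220)): print(uv,ray('top',*uv,.046))
E
```

```text
wide 441.2721939086914 210.04744720458984 [17.04337692 17.87966728] [ 0.58467759 -0.31323418  0.046     ] [0.00189921 0.0019924 ]
narrow 427.9059238433838 261.94125270843506 [17.46723175 18.06790352] [ 0.46208131 -0.27914791  0.046     ] [0.00194645 0.00201338]
knob 288.70686626434326 257.2384195327759 [11.95569992 12.80451202] [0.47269059 0.04374009 0.105     ]
disc 313.9397659301758 235.73694229125977 [65.83193207 70.23851013] [ 0.52136785 -0.01025929  0.03      ]
greenpatch 325.67261505126953 225.36924362182617 [20.59477806 21.03019142] [ 0.54649908 -0.03831379  0.03      ]
pintop 326.0 224.6 [ 0.54639931 -0.03852307  0.08      ]
pintop side 337.0 204.4 [ 0.5490448 -0.0409035  0.08     ]
knob side 361.4 214.8 [0.47497995 0.04485648 0.105     ]
wide side 335.8 171.2 [ 0.58632691 -0.31173268  0.046     ]
narrow side 372.4 178.0 [ 0.46411748 -0.28067826  0.046     ]
tray ((171.4850616455078, 239.4078369140625), (57.41218948364258, 62.774574279785156), 80.78897094726562) [0.5103041  0.32822096 0.035     ]
(395, 286) [ 0.40577796 -0.20121763  0.046     ]
(437, 296) [ 0.38385828 -0.29868022  0.046     ]
(400, 220) [ 0.56011577 -0.21479086  0.046     ]
```

Estimates averaged over both views:

| Item | x (m) | y (m) |
|---|---|---|
| Wide sleeve | 0.5855 | -0.3125 |
| Narrow sleeve | 0.463 | -0.280 |
| Pin | 0.5475 | -0.0395 |
| Knob | 0.474 | 0.044 |
| Tray | 0.510 | 0.328 |

I'll start with the narrow sleeve.

>>> {"name": "play_rows", "arguments": {
  "targets": [
    [0.05,0.05,0,0,0,0],
    [0.15,0.15,0,0,0,0],
    [0.3,0.3,0,0,0,0],
    [0.45,0.45,0,0,0,0],
    [0.6,0.6,0,0,0,0],
    [0.75,0.75,0,0,0,0],
    [0.88,0.88,0,0,0,0],
    [0.96,0.96,0,0,0,0],
    [1,1,0,0,0,0],
    [1,1,0,0,0,0]
  ],
  "gripper": 0.75
}}

```text
time_s: 1.35
ee_pos: [0.4276, -0.3486, 0.2054]
ee_rot: [-180.0, 0.0, 16.6]
contact_force: [-0.3, 0.4, -0.1]
gripper_width: 0.0707
```

>>> {"name": "play_rows", "arguments": {
  "targets": [
    [0.06,0.1,0,0,0,0],
    [0.12,0.22,-0.05,0,0,0],
    [0.142,0.274,-0.15,0,0,0],
    [0.142,0.274,-0.3,0,0,0],
    [0.142,0.274,-0.45,0,0,0],
    [0.142,0.274,-0.58,0,0,0],
    [0.142,0.274,-0.68,0,0,0],
    [0.142,0.274,-0.74,0,0,0],
    [0.142,0.274,-0.776,0,0,0],
    [0.142,0.274,-0.776,0,0,0]
  ]
}}

```text
time_s: 2.6
ee_pos: [0.4627, -0.281, 0.0114]
ee_rot: [-180.0, 0.0, 16.5]
contact_force: [-0.1, 0.7, 0.1]
gripper_width: 0.0705
```

>>> {"name": "play_rows", "arguments": {
  "targets": [
    [0,0,0,0,0,0],
    [0,0,0,0,0,0],
    [0,0,0,0,0,0],
    [0,0,0,0,0,0],
    [0,0,0,0,0,0],
    [0,0,0,0,0,0],
    [0,0,0.05,0,0,0],
    [0,0,0.15,0,0,0],
    [0,0,0.3,0,0,0],
    [0,0,0.4,0,0,0]
  ],
  "gripper": 0.3
}}

```text
time_s: 3.85
ee_pos: [0.4632, -0.2809, 0.1137]
ee_rot: [179.9, -0.1, 16.5]
contact_force: [0.2, -0.5, -1.1]
gripper_width: 0.042
```

```bash
python3 - <<'E'
from h import *
p,d=capture('top'); cv2.imwrite('pics/t1.png',p[100:350,250:550][:,:,::-1].repeat(2,0).repeat(2,1))
q,d=capture('side'); cv2.imwrite('pics/s1.png',q[120:270,280:440][:,:,::-1].repeat(4,0).repeat(4,1))
print(readout.get_state()['ee_pos'])
E
```

```text
[ 0.46414787 -0.28146143  0.11455919]
```

View pics/s1.png

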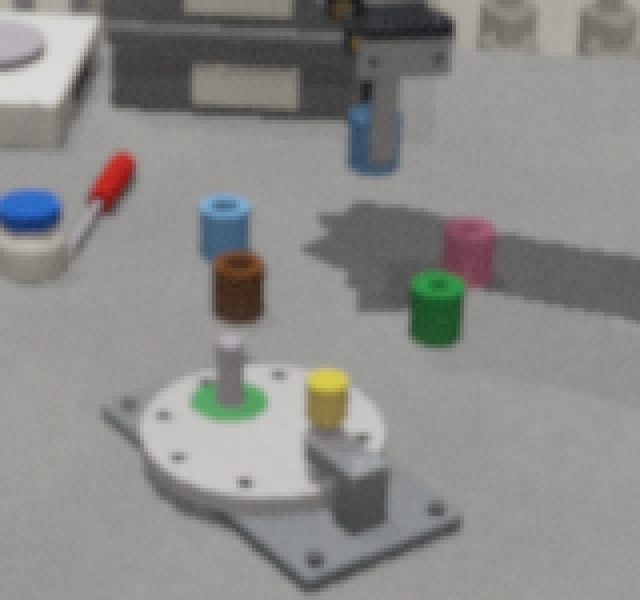

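The narrow sleeve is held cleanly (4x crop (373,140)). Nothing else has moved. Now to the tray.

>>> {"name": "play_rows", "arguments": {
  "targets": [
    [0,0,0.1,0,0,0],
    [0,0.03,0.22,0,0,0],
    [0.02,0.1,0.33,0,0,0],
    [0.04,0.22,0.4,0,0,0],
    [0.06,0.36,0.4,0,0,0],
    [0.08,0.5,0.4,0,0,0],
    [0.1,0.64,0.4,0,0,0],
    [0.12,0.78,0.4,0,0,0],
    [0.14,0.9,0.4,0,0,0],
    [0.16,1,0.4,0,0,0]
  ]
}}

```text
time_s: 5.2
ee_pos: [0.5026, -0.0295, 0.211]
ee_rot: [-180.0, 0.0, 16.5]
contact_force: [-0.5, -0.3, -0.4]
gripper_width: 0.0421
```

>>> {"name": "play_rows", "arguments": {
  "targets": [
    [0.01,0.12,0,0,0,0],
    [0.02,0.24,0,0,0,0],
    [0.03,0.36,0,0,0,0],
    [0.03,0.48,0,0,0,0],
    [0.03,0.6,0,0,0,0],
    [0.03,0.72,0,0,0,0],
    [0.03,0.82,0,0,0,0],
    [0.03,0.9,0,0,0,0],
    [0.03,0.97,0,0,0,0],
    [0.03,1,0,0,0,0]
  ]
}}

```text
time_s: 6.45
ee_pos: [0.5101, 0.2201, 0.2112]
ee_rot: [-180.0, 0.0, 16.5]
contact_force: [-0.0, 0.7, -0.9]
gripper_width: 0.042
```

>>> {"name": "play_rows", "arguments": {
  "targets": [
    [0,0.12,0,0,0,0],
    [0,0.26,-0.03,0,0,0],
    [0,0.38,-0.12,0,0,0],
    [0,0.43,-0.26,0,0,0],
    [0,0.43,-0.4,0,0,0],
    [0,0.43,-0.54,0,0,0],
    [0,0.43,-0.66,0,0,0],
    [0,0.43,-0.74,0,0,0],
    [0,0.43,-0.774,0,0,0],
    [0,0.43,-0.774,0,0,0]
  ]
}}

```text
time_s: 7.7
ee_pos: [0.5105, 0.3267, 0.0181]
ee_rot: [-180.0, 0.0, 16.5]
contact_force: [0.2, 0.5, -0.2]
gripper_width: 0.0422
```

>>> {"name": "play_rows", "arguments": {
  "targets": [
    [0,0,0,0,0,0],
    [0,0,0,0,0,0],
    [0,0,0,0,0,0],
    [0,0,0,0,0,0],
    [0,0,0.05,0,0,0],
    [0,0,0.18,0,0,0],
    [0,0,0.35,0,0,0],
    [0,0,0.55,0,0,0],
    [0,0,0.72,0,0,0],
    [0,0,0.8,0,0,0]
  ],
  "gripper": 0.62
}}

```text
time_s: 8.95
ee_pos: [0.5108, 0.3273, 0.2215]
ee_rot: [-180.0, -0.2, 16.5]
contact_force: [-0.1, -0.5, -0.2]
gripper_width: 0.0581
```

>>> {"name": "play_rows", "arguments": {
  "targets": [
    [0,-0.05,0,0,0,0],
    [0,-0.15,0,0,0,0],
    [0,-0.3,0,0,0,0],
    [0.02,-0.45,0,0,0,0],
    [0.04,-0.6,0,0,0,0],
    [0.06,-0.75,0,0,0,0],
    [0.08,-0.88,0,0,0,0],
    [0.1,-0.96,0,0,0,0],
    [0.1,-1,0,0,0,0],
    [0.1,-1,0,0,0,0]
  ]
}}

```text
time_s: 10.2
ee_pos: [0.5349, 0.0763, 0.2175]
ee_rot: [-180.0, 0.0, 16.4]
contact_force: [0.1, 0.1, -0.0]
gripper_width: 0.0584
```

```bash
python3 - <<'E'
from h import *
p,d=capture('top'); cv2.imwrite('pics/t2.png',cv2.resize(p[80:330,100:500],None,fx=2,fy=2)[:,:,::-1])
E
```

```text
(no output)
```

View pics/t2.png

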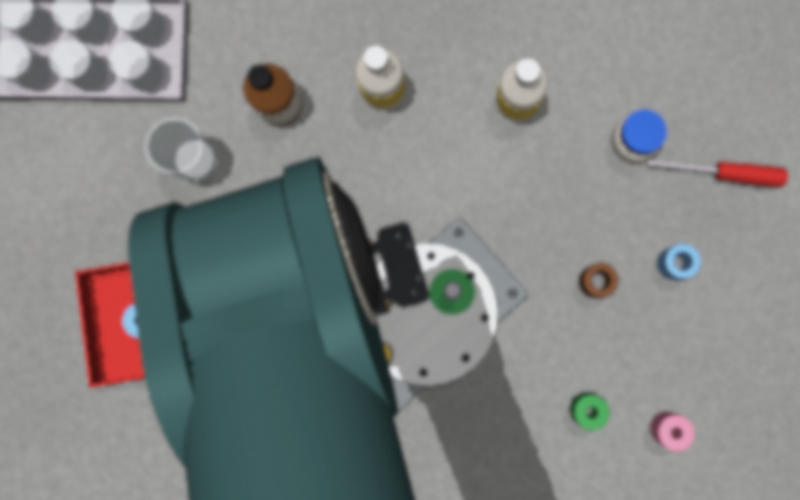

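The narrow sleeve is in the tray (2x crop (130,320)). Now the wide sleeve.

>>> {"name": "play_rows", "arguments": {
  "targets": [
    [0.02,-0.08,0,0,0,0],
    [0.04,-0.2,0,0,0,0],
    [0.06,-0.34,0,0,0,0],
    [0.09,-0.48,0,0,0,0],
    [0.12,-0.62,0,0,0,0],
    [0.15,-0.74,0,0,0,0],
    [0.18,-0.84,0,0,0,0],
    [0.2,-0.92,0,0,0,0],
    [0.2,-0.97,0,0,0,0],
    [0.2,-1,0,0,0,0]
  ],
  "gripper": 0.75
}}

```text
time_s: 11.5
ee_pos: [0.5853, -0.1732, 0.2178]
ee_rot: [-180.0, 0.0, 16.5]
contact_force: [0.5, 1.1, 0.3]
gripper_width: 0.0704
```

>>> {"name": "play_rows", "arguments": {
  "targets": [
    [0,-0.08,0,0,0,0],
    [0,-0.2,0,0,0,0],
    [0,-0.34,0,0,0,0],
    [0,-0.46,0,0,0,0],
    [0,-0.54,-0.05,0,0,0],
    [0,-0.556,-0.15,0,0,0],
    [0,-0.556,-0.27,0,0,0],
    [0,-0.556,-0.36,0,0,0],
    [0,-0.556,-0.4,0,0,0],
    [0,-0.556,-0.4,0,0,0]
  ]
}}

```text
time_s: 12.75
ee_pos: [0.5852, -0.3121, 0.1174]
ee_rot: [-180.0, 0.0, 16.5]
contact_force: [-0.4, -0.5, -0.0]
gripper_width: 0.0705
```

>>> {"name": "play_rows", "arguments": {
  "targets": [
    [0,0,-0.05,0,0,0],
    [0,0,-0.15,0,0,0],
    [0,0,-0.26,0,0,0],
    [0,0,-0.35,0,0,0],
    [0,0,-0.4,0,0,0],
    [0,0,-0.426,0,0,0],
    [0,0,-0.426,0,0,0],
    [0,0,-0.426,0,0,0],
    [0,0,-0.426,0,0,0],
    [0,0,-0.426,0,0,0]
  ]
}}

```text
time_s: 14.0
ee_pos: [0.5856, -0.3124, 0.0118]
ee_rot: [180.0, -0.0, 16.5]
contact_force: [-0.1, -0.1, 0.2]
gripper_width: 0.0706
```

>>> {"name": "play_rows", "arguments": {
  "targets": [
    [0,0,0,0,0,0],
    [0,0,0,0,0,0],
    [0,0,0,0,0,0],
    [0,0,0,0,0,0],
    [0,0,0,0,0,0],
    [0,0,0,0,0,0],
    [0,0,0.05,0,0,0],
    [0,0,0.15,0,0,0],
    [0,0,0.3,0,0,0],
    [0,0,0.45,0,0,0]
  ],
  "gripper": 0.3
}}

```text
time_s: 15.25
ee_pos: [0.5854, -0.3122, 0.1259]
ee_rot: [180.0, -0.0, 16.5]
contact_force: [-0.8, -0.9, -0.5]
gripper_width: 0.0413
```

>>> {"name": "play_rows", "arguments": {
  "targets": [
    [0,0.03,0.05,0,0,0],
    [0,0.1,0.1,0,0,0],
    [-0.02,0.22,0.14,0,0,0],
    [-0.04,0.36,0.14,0,0,0],
    [-0.06,0.5,0.14,0,0,0],
    [-0.08,0.64,0.14,0,0,0],
    [-0.1,0.76,0.14,0,0,0],
    [-0.12,0.86,0.14,0,0,0],
    [-0.14,0.94,0.14,0,0,0],
    [-0.15,1,0.14,0,0,0]
  ]
}}

```text
time_s: 16.5
ee_pos: [0.5473, -0.0609, 0.1587]
ee_rot: [-180.0, 0.0, 16.5]
contact_force: [0.6, 0.7, -0.9]
gripper_width: 0.0415
```

```bash
python3 - <<'E'
from h import *
for n in ('top','side'):
    p,d=capture(n); np.savez(n+'3.npz',p=p)
    c=p[140:290,260:400] if n=='top' else p[140:270,280:420]
    cv2.imwrite(f'pics/{n}3.png',cv2.resize(c,None,fx=4,fy=4,interpolation=cv2.INTER_CUBIC)[:,:,::-1])
print(readout.get_state()['ee_pos'])
E
```

```text
[ 0.54765521 -0.06063493  0.15891261]
```

View pics/top3.png

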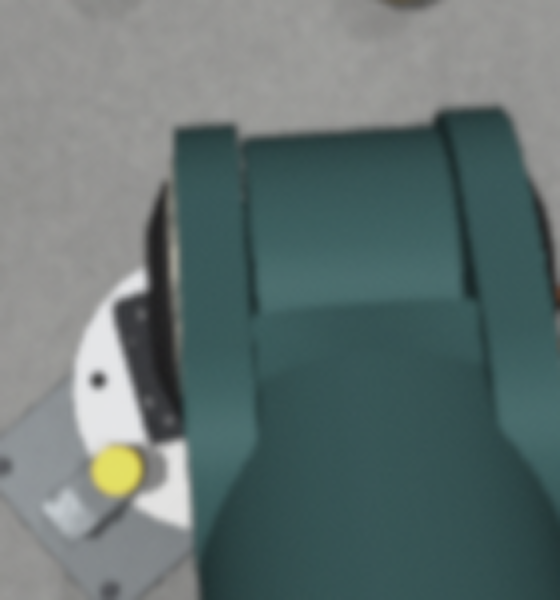

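View pics/side3.png

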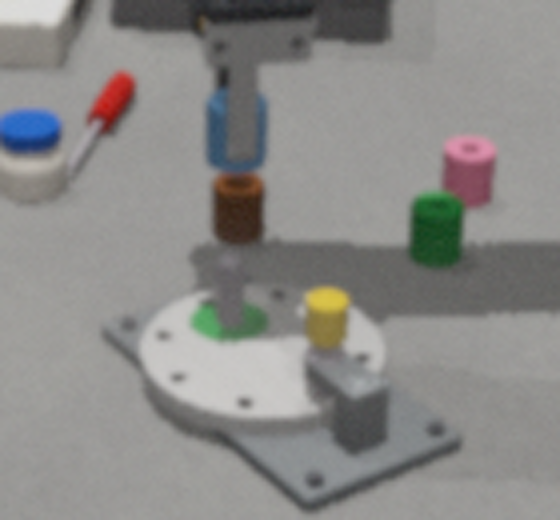

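```bash
python3 - <<'E'
from h import *
q=np.load('side3.npz')['p']
c=cv2.resize(q[155:190,325:355],None,fx=8,fy=8,interpolation=cv2.INTER_CUBIC)
m=mask(c,(95,70,60),(115,255,255)); x,y=np.where(m.any(0))[0],np.where(m.any(1))[0]
f=lambda a,o:(a+.5)/8-.5+o
print('held L,R,top,bot',f(x[0],325),f(x[-1],325),f(y[0],155),f(y[-1],155))
P=[.5476,-.0607,.171]
print('pred centre',proj('side',P),'top/bot rim near',proj('side',[[P[0],P[1]-.021,.171+.023],[P[0],P[1]+.021,.171-.023]]))
# pin column in first side image
q=np.load('side0.npz')['p']
c=cv2.resize(q[196:225,322:352],None,fx=8,fy=8,interpolation=cv2.INTER_CUBIC).astype(int)
g=c.sum(2)/3
for r in (206,209,212,216):
    row=g[int((r-196)*8)]; print(r,row[::4].astype(int).tolist())
for z in (.03,.05,.08): print(proj('side',[.5477,-.0391,z]))
E
```

```text
held L,R,top,bot 331.6875 345.6875 161.1875 182.0625
pred centre [[338.86343764 172.01186573]] top/bot rim near [[339.91172183 161.08080659]
 [337.80397716 183.05004644]]
206 [150, 150, 151, 151, 150, 150, 151, 151, 152, 152, 152, 152, 152, 152, 153, 152, 151, 150, 149, 149, 149, 149, 147, 144, 142, 143, 150, 158, 163, 167, 171, 172, 171, 167, 164, 159, 151, 146, 145, 147, 149, 151, 152, 153, 152, 152, 152, 153, 152, 153, 154, 154, 155, 155, 154, 153, 150, 149, 151, 153]
209 [150, 151, 151, 151, 151, 150, 151, 151, 151, 150, 150, 151, 150, 151, 152, 153, 151, 151, 151, 151, 150, 147, 144, 136, 126, 116, 111, 109, 108, 109, 109, 110, 109, 108, 106, 105, 105, 110, 117, 125, 130, 135, 139, 142, 146, 150, 151, 151, 151, 150, 151, 152, 152, 151, 151, 152, 152, 152, 152, 152]
212 [150, 150, 152, 152, 152, 152, 151, 152, 152, 152, 151, 150, 150, 150, 150, 152, 156, 159, 159, 159, 160, 159, 158, 150, 138, 126, 118, 113, 110, 109, 109, 109, 110, 110, 107, 109, 116, 132, 153, 173, 183, 187, 189, 189, 188, 188, 189, 189, 189, 188, 187, 185, 181, 177, 174, 172, 172, 174, 177, 180]
216 [165, 167, 172, 177, 181, 185, 187, 189, 191, 192, 193, 192, 192, 186, 178, 162, 146, 129, 115, 107, 107, 111, 116, 120, 119, 116, 114, 112, 113, 114, 114, 113, 111, 110, 108, 110, 112, 120, 132, 146, 154, 162, 168, 174, 179, 185, 189, 193, 195, 195, 194, 193, 192, 191, 191, 189, 188, 188, 190, 192]
[[337.15806541 219.98133527]]
[[337.25400163 213.95943478]]
[[337.39997821 204.76127374]]
```

The side view matches the robot frame to within about 0.2 px at the held sleeve. The pin column (337.3) agrees with a pin at (0.5477,-0.0391). I'll start the insertion gently.

>>> {"name": "play_rows", "arguments": {
  "targets": [
    [0,0.03,0,0,0,0],
    [0,0.07,-0.02,0,0,0],
    [0,0.086,-0.08,0,0,0],
    [0,0.086,-0.16,0,0,0],
    [0,0.086,-0.2,0,0,0],
    [0,0.086,-0.225,0,0,0],
    [0,0.086,-0.25,0,0,0],
    [0,0.086,-0.27,0,0,0],
    [0,0.086,-0.29,0,0,0],
    [0,0.086,-0.29,0,0,0]
  ]
}}

```text
time_s: 17.85
ee_pos: [0.5477, -0.0404, 0.0861]
ee_rot: [-180.0, 0.0, 16.5]
contact_force: [0.9, 1.4, -2.7]
gripper_width: 0.042
```

>>> {"name": "play_rows", "arguments": {
  "targets": [
    [0,0,-0.01,0,0,0],
    [0,0,-0.02,0,0,0],
    [0,0,-0.03,0,0,0],
    [0,0,-0.04,0,0,0],
    [0,0,-0.05,0,0,0],
    [0,0,-0.06,0,0,0],
    [0,0,-0.07,0,0,0],
    [0,0,-0.08,0,0,0],
    [0,0,-0.08,0,0,0],
    [0,0,-0.08,0,0,0]
  ]
}}

```text
time_s: 19.1
ee_pos: [0.548, -0.0403, 0.0662]
ee_rot: [-180.0, -0.0, 16.5]
contact_force: [1.0, 5.4, -1.6]
gripper_width: 0.042
```

```bash
python3 - <<'E'
from h import *
p,d=capture('side'); cv2.imwrite('pics/s4.png',cv2.resize(p[140:270,280:420],None,fx=4,fy=4,interpolation=cv2.INTER_CUBIC)[:,:,::-1])
s=readout.get_state(); print(s['ee_pos'],s['contact_force'],s['wrist_torque'])
E
```

```text
[ 0.54802116 -0.04028376  0.06626655] [ 0.9485013   5.80652487 -2.59617626] [ 1.43362365 -0.19998394 -0.03313876]
```

View pics/s4.png

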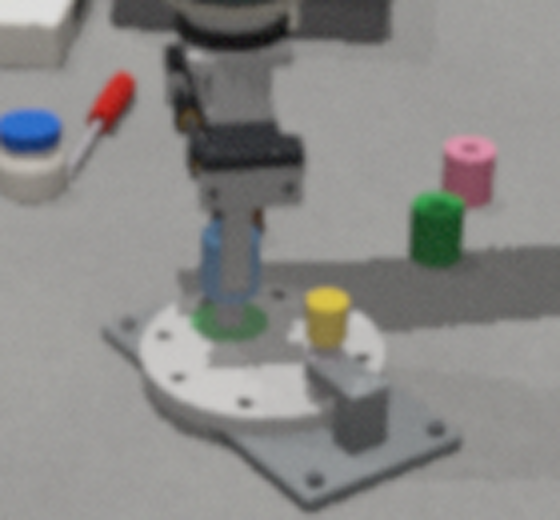

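The sleeve is over the pin (4x crop (231,262)). The pin pushes it +y with 6 N, so I'll move a bit toward +y and go down.

>>> {"name": "play_rows", "arguments": {
  "targets": [
    [0,0.006,0,0,0,0],
    [0,0.006,-0.01,0,0,0],
    [0,0.006,-0.025,0,0,0],
    [0,0.006,-0.04,0,0,0],
    [0,0.006,-0.055,0,0,0],
    [0,0.006,-0.07,0,0,0],
    [0,0.006,-0.08,0,0,0],
    [0,0.006,-0.09,0,0,0],
    [0,0.006,-0.096,0,0,0],
    [0,0.006,-0.096,0,0,0]
  ]
}}

```text
time_s: 20.4
ee_pos: [0.5478, -0.0393, 0.0423]
ee_rot: [-180.0, 0.0, 16.5]
contact_force: [-0.2, 0.6, -0.7]
gripper_width: 0.0416
```

>>> {"name": "play_rows", "arguments": {
  "targets": [
    [0,0,-0.002,0,0,0],
    [0,0,-0.004,0,0,0],
    [0,0,-0.006,0,0,0],
    [0,0,-0.007,0,0,0],
    [0,0,-0.007,0,0,0],
    [0,0,-0.007,0,0,0],
    [0,0,-0.007,0,0,0],
    [0,0,-0.007,0,0,0],
    [0,0,-0.007,0,0,0],
    [0,0,-0.007,0,0,0]
  ]
}}

```text
time_s: 21.65
ee_pos: [0.548, -0.0393, 0.0413]
ee_rot: [180.0, -0.0, 16.5]
contact_force: [-4.5, 0.6, 13.6]
gripper_width: 0.042
```

>>> {"name": "play_rows", "arguments": {
  "targets": [
    [0,0,0,0,0,0],
    [0,0,0,0,0,0],
    [0,0,0,0,0,0],
    [0,0,0,0,0,0],
    [0,0,0.03,0,0,0],
    [0,0,0.12,0,0,0],
    [0,0,0.25,0,0,0],
    [0,0,0.4,0,0,0],
    [0,0,0.5,0,0,0],
    [0,0,0.54,0,0,0]
  ],
  "gripper": 0.65
}}

```text
time_s: 22.9
ee_pos: [0.5484, -0.0393, 0.1773]
ee_rot: [180.0, -0.1, 16.5]
contact_force: [-0.9, -0.1, 0.1]
gripper_width: 0.0613
```

13.6 N on contact means it is home, and it's released. Moving above the knob and checking.

>>> {"name": "play_rows", "arguments": {
  "targets": [
    [-0.03,0.03,0,0,0,0],
    [-0.08,0.09,0,0,0,0],
    [-0.15,0.17,0,0,0,0],
    [-0.22,0.25,0,0,0,0],
    [-0.27,0.3,0,0,0,0],
    [-0.296,0.332,0,0,0,0],
    [-0.296,0.332,0,0,0,0],
    [-0.296,0.332,0,0,0,0],
    [-0.296,0.332,0,0,0,0],
    [-0.296,0.332,0,0,0,0]
  ]
}}

```text
time_s: 24.15
ee_pos: [0.4741, 0.0435, 0.1756]
ee_rot: [-180.0, 0.0, 16.5]
contact_force: [0.3, 0.2, 0.5]
gripper_width: 0.0606
```

```bash
python3 - <<'E'
from h import *
for n in ('top','side'):
    p,d=capture(n); np.savez(n+'5.npz',p=p)
    c=p[140:290,100:400] if n=='top' else p[140:270,280:420]
    cv2.imwrite(f'pics/{n}5.png',cv2.resize(c,None,fx=2.5 if n=='top' else 4,fy=2.5 if n=='top' else 4,interpolation=cv2.INTER_CUBIC)[:,:,::-1])
print(readout.get_state()['ee_pos'])
print(proj('side',[[.548,-.039,.03],[.548,-.039,.076],[.474,.0437,.09]]))
E
```

```text
[0.47396074 0.04354131 0.17561106]
[[337.0484689  219.99170055]
 [337.26894246 206.0094016 ]
 [361.59236969 219.49415941]]
```

View pics/top5.png

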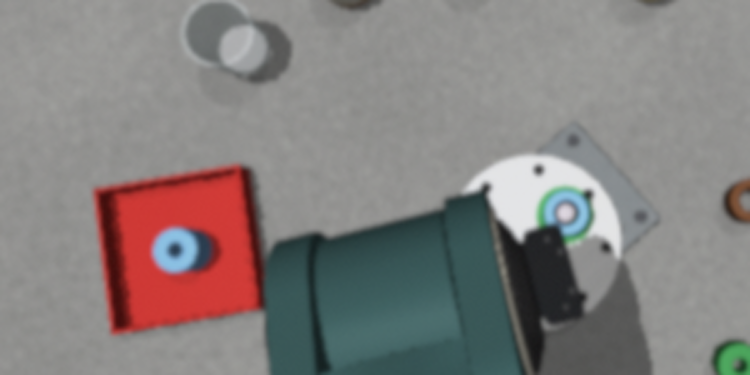

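View pics/side5.png

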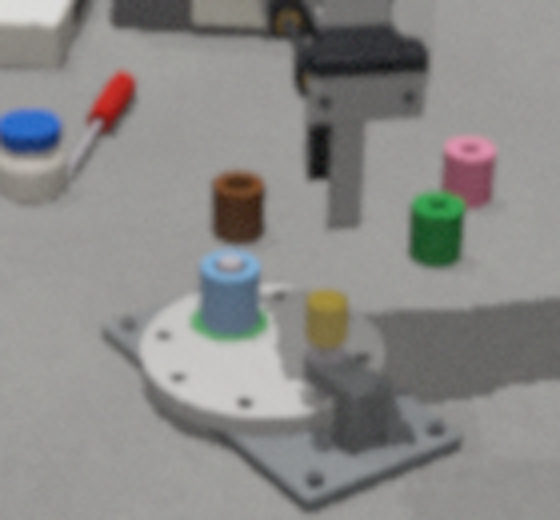

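The wide sleeve is fully home on the pin (4x crop (231,290)), with the pin tip showing in its bore. The narrow sleeve stands in the tray (2.5x crop (176,250)). The knob column also agrees with my estimate. Both are sorted, so I'll take the knob.

>>> {"name": "play_rows", "arguments": {
  "targets": [
    [0,0,-0.03,0,0,0],
    [0,0,-0.1,0,0,0],
    [0,0,-0.18,0,0,0],
    [0,0,-0.26,0,0,0],
    [0,0,-0.33,0,0,0],
    [0,0,-0.38,0,0,0],
    [0,0,-0.406,0,0,0],
    [0,0,-0.406,0,0,0],
    [0,0,-0.406,0,0,0],
    [0,0,-0.406,0,0,0]
  ]
}}

```text
time_s: 25.5
ee_pos: [0.4742, 0.0437, 0.0746]
ee_rot: [180.0, -0.0, 16.5]
contact_force: [0.4, 0.5, 0.3]
gripper_width: 0.0609
```

>>> {"name": "play_rows", "arguments": {
  "targets": [
    [0,0,0,0,0,0],
    [0,0,0,0,0,0],
    [0,0,0,0,0,0],
    [0,0,0,0,0,0],
    [0,0,0,0,0,0],
    [0,0,0,0,0,0],
    [0,0,0,0,0,0],
    [0,0,0,0,0,0],
    [0,0,0,0,0,0],
    [0,0,0,0,0,0]
  ],
  "gripper": 0.15
}}

```text
time_s: 26.75
ee_pos: [0.474, 0.0435, 0.0742]
ee_rot: [180.0, -0.0, 16.5]
contact_force: [1.0, -5.8, 1.4]
gripper_width: 0.0271
```

>>> {"name": "play_rows", "arguments": {
  "targets": [
    [0,-0.003,0,0,0,0],
    [0,-0.003,0.01,0,0,0],
    [0,-0.003,0.02,0,0,0],
    [0,-0.003,0.03,0,0,0],
    [0,-0.003,0.04,0,0,0],
    [0,-0.003,0.05,0,0,0],
    [0,-0.003,0.06,0,0,0],
    [0,-0.003,0.068,0,0,0],
    [0,-0.003,0.074,0,0,0],
    [0,-0.003,0.074,0,0,0]
  ]
}}

```text
time_s: 28.0
ee_pos: [0.4739, 0.0433, 0.0928]
ee_rot: [-180.0, -0.0, 16.5]
contact_force: [4.1, 3.5, -9.1]
gripper_width: 0.0274
```

Spring force reads 9 N at about 18.6 mm. Now up to the stop.

>>> {"name": "play_rows", "arguments": {
  "targets": [
    [0,0,0.002,0,0,0],
    [0,0,0.004,0,0,0],
    [0,0,0.006,0,0,0],
    [0,0,0.008,0,0,0],
    [0,0,0.009,0,0,0],
    [0,0,0.01,0,0,0],
    [0,0,0.01,0,0,0],
    [0,0,0.01,0,0,0],
    [0,0,0.01,0,0,0],
    [0,0,0.01,0,0,0]
  ]
}}

```text
time_s: 29.25
ee_pos: [0.4737, 0.0432, 0.0944]
ee_rot: [-179.9, 0.0, 16.5]
contact_force: [11.5, 3.7, -29.3]
gripper_width: 0.0274
```

```bash
python3 - <<'E'
from h import *
for n in ('top','side'):
    p,d=capture(n); np.savez(n+'6.npz',p=p)
    c=p[80:320,90:490] if n=='top' else p[140:270,280:420]; k=2 if n=='top' else 4
    cv2.imwrite(f'pics/{n}6.png',cv2.resize(c,None,fx=k,fy=k,interpolation=cv2.INTER_CUBIC)[:,:,::-1])
s=readout.get_state(); print(s['time_s'],s['ee_pos'],s['contact_force'],s['gripper_width'])
E
```

```text
29.35 [0.47373372 0.04323675 0.09440406] [ 10.96416787   4.49665648 -28.42922508] 0.027635178586680468
```

View pics/side6.png

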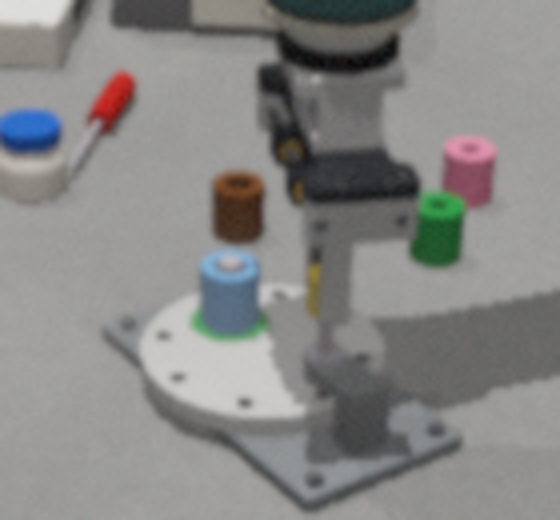

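View pics/top6.png

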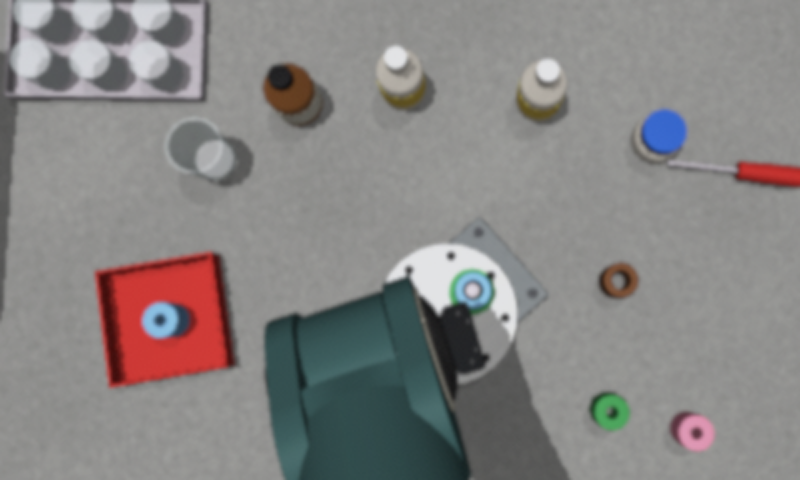

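Lift is 20.2 mm, and the force jumped from 9 to 29 N, so it is at the stop. I'll ease the pull slightly while staying on the stop.

>>> {"name": "play_rows", "arguments": {
  "targets": [
    [0,0,-0.001,0,0,0],
    [0.001,0,-0.002,0,0,0],
    [0.001,0,-0.002,0,0,0],
    [0.001,0,-0.002,0,0,0],
    [0.001,0,-0.002,0,0,0],
    [0.001,0,-0.002,0,0,0],
    [0.001,0,-0.002,0,0,0],
    [0.001,0,-0.002,0,0,0],
    [0.001,0,-0.002,0,0,0],
    [0.001,0,-0.002,0,0,0]
  ]
}}

```text
time_s: 30.6
ee_pos: [0.4739, 0.0433, 0.0943]
ee_rot: [-180.0, 0.0, 16.5]
contact_force: [6.2, 3.9, -15.9]
gripper_width: 0.0271
```

```bash
python3 - <<'E'
from h import *
p,d=capture('side')
cv2.imwrite('pics/side7.png',cv2.resize(p[195:250,340:385],None,fx=10,fy=10,interpolation=cv2.INTER_CUBIC)[:,:,::-1])
s=readout.get_state(); print(s['time_s'],s['ee_pos'],s['contact_force'],s['gripper_width'])
print(proj('side',[[.474,.0433,.105],[.474,.0433,.125],[.474,.0433,.075],[.474,.0433,.095]]))
E
```

```text
30.65 [0.47384087 0.04327457 0.09431006] [  5.9719018    3.70839096 -16.14656901] 0.02774119566608382
[[361.82655347 214.51738487]
 [362.12545825 207.89913089]
 [361.38540411 224.25213274]
 [361.67854957 217.78772877]]
```

View pics/side7.png

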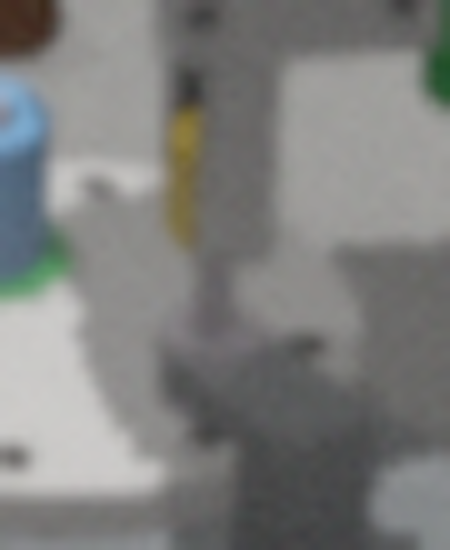

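The knob now spans rows of about 206–219, against about 213–226 when seated, so it is up by the full 20 mm and held. Handing in.

```bash
python3 -c "
from bench import finish_job
print(finish_job())"
```

```text
the job is handed in; nothing more can be done
None
```

The job is handed in, with both sleeves sorted and the robot still holding the plunger at its stop. It took about 31 s of the 67 s allowed.

- **Narrow sleeve:** I put it in the red tray first. The last top view shows it standing upright near the middle.
- **Wide sleeve:** I slid it down over the pin and let go. It met the disc with about 14 N at the expected height. The pictures show it home, with the pin tip inside its bore.
- **Plunger:** I took the knob only after both sleeves were sorted and pulled it up 20.2 mm. The force jumped from 9 N to 29 N at the stop, so I eased the pull to about 16 N. The side view shows the knob raised, with its stem exposed.
- **Other things:** the bottles, beaker, jar, screwdriver and look-alike sleeves look undisturbed in the last pictures.

**Disagreements:** the two cameras differed by 2–4 mm on some positions. I relied mainly on the top view, which left an error of about 1 mm in y. It showed as a 6 N side push when the sleeve went onto the pin, and again when the knob was gripped, and I corrected it both times. A small sideways load of about 6 N in x and 4 N in y remained on the knob at hand-in.

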